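# Sort left- and right-hand shelf brackets into their crates

### The job

Sort the three steel shelf brackets lying on the storeroom desk: left-hand brackets go into the black crate at the robot's left, right-hand brackets into the one at its right. Seen with its ledge at the bottom and its mounting plate at the far end, a left-hand bracket has the ledge on the left of its upright web and a right-hand bracket on the right. Stand each bracket ledge-down, flat on the crate's floor, none on top of another, and leave the pill bottle, jar, small carton and mug where they are.

Things in the scene. Friction and masses are not known exactly. Their poses are not given: they have to be found in the camera images.
- bracket_l1_mid (a point): left-hand shelf bracket, bare steel, 0.22 kg, standing ledge-down. Point: middle of its upright web (mm: 110 long, 14 thick, 36 high), 18 above its underside. x: from plain tip to mounting plate; z: up. Ledge at the web's foot, 4 thick, 34 wide, sticks out towards +y (left). Mounting plate across the end at x = +58: 46 wide, 50 high, 6 thick, 2 small hooks behind. Grip: pinch the web from above.
- bracket_l2_mid (a point): left-hand shelf bracket, bare steel, 0.22 kg, standing ledge-down. Point: middle of its upright web (mm: 110 long, 14 thick, 36 high), 18 above its underside. x: from plain tip to mounting plate; z: up. Ledge at the web's foot, 4 thick, 34 wide, sticks out towards +y (left). Mounting plate across the end at x = +58: 46 wide, 50 high, 6 thick, 2 small hooks behind. Grip: pinch the web from above.
- bracket_r1_mid (a point): right-hand shelf bracket, bare steel, 0.22 kg, standing ledge-down. Point: middle of its upright web (mm: 110 long, 14 thick, 36 high), 18 above its underside. x: from plain tip to mounting plate; z: up. Ledge at the web's foot, 4 thick, 34 wide, sticks out towards -y (right). Mounting plate across the end at x = +58: 46 wide, 50 high, 6 thick, 2 small hooks behind. Grip: pinch the web from above.
- crate_left_floor (a point): open black plastic crate at the robot's left, fixed. Outside (mm) 220 (x) x 190 (y) x 60 high, walls and floor 5 thick, inside 210 x 180. The point is the centre of the inner floor, 5 above the desk; x and y run along the sides, z up.
- crate_right_floor (a point): open black plastic crate at the robot's right, fixed. Outside (mm) 220 (x) x 190 (y) x 60 high, walls and floor 5 thick, inside 210 x 180. The point is the centre of the inner floor, 5 above the desk; x and y run along the sides, z up.
- pill_bottle_mid (a point): bystander: white pill bottle, 44 dia x 75 high (mm). The point is its centre, half-way up.
- carton_mid (a point): bystander: small cardboard carton, 60 x 40 x 45 high (mm). The point is its centre, half-way up.
- jar_mid (a point): bystander: white jar, 60 dia x 70 high (mm). The point is its centre, half-way up.
- mug_mid (a point): bystander: white mug, 80 dia x 85 high (mm). The point is its centre, half-way up.
Things that resemble listed ones, but are neither listed nor needed, are in the scene too. Leave any green or pink look-alike of the part that bears bracket_l1_mid alone.

How it is judged:
By the outcome, as a careful person would: the job done as asked, in the order asked, and still so for the second after the job is handed in, with the robot touching nothing.
It also fails if it takes over 69 s, if anything falls off the work surface, if the arm or the gripper's body presses on something with over 40 N, if the wrist force passes 120 N, or if a joint passes its speed limit or range.

### The arm

A 6-joint arm with a two-finger parallel gripper is mounted at the origin on the work surface. World frame = base frame: x ahead of the robot, y to its left, z up, the work surface at z = 0. Lengths are in mm, angles in rad, forces in N, time in s.
With the tool pointing down it reaches from about 350 to 775 mm from the base axis. Payload 7.3 kg.
Tool frame: the origin (TCP) lies at the very end of the fingers, on their centre line; the grasp point (between the pads) lies 19 mm behind it; z points along the fingers, x is the direction in which the jaws open and shut, and the axes are right-handed (so a half turn about z gives the same grasp; the last joint's range is limited). The gripper opens to 92 mm and grips with 3 to 60 N. Pads are 19 mm wide; open, the fingers measure 130 mm over their backs; the gripper's body (75 mm by 190 mm) begins 47 mm behind the grasp point.
Start: joints at [1.185, 0.342, 1.524, -0, 1.275, -0.146], TCP at [124.676, 510.001, 226.741] pointing down, gripper open.
Joint ranges: [-2.53, 2.53], [-0.77, 2.02], [0.04, 2.7], [-1, 4.14], [0.28, 2.66], [-3.11, 3.11]. Speed limits (rad/s): [2.57, 2.57, 3.14, 3.14, 3.14, 3.14].

### API

Orientations are given as [roll, pitch, yaw] about the fixed x, y, z axes, in that order (R = Rz(yaw) Ry(pitch) Rx(roll)).
In Python, from plant import bot, capture, camera_params gives the robot as it stands.
- The arm moves only by the shell command python3 -m jog 'ROWS' [OPENING]. ROWS is a JSON object of lists of equal length, an entry for each row: "xyz": the shift along the world's x, y, z as a fraction of full scale, a list of three; "angular": the turn, a rotation vector about the world's x, y, z as a fraction of full scale, a list of three. In form: {"xyz": [[x, y, z], ...], "angular": [[wx, wy, wz], ...]}. A call has 1 to 10 rows; each row shifts and turns the pose as measured when the row begins; what a row does not reach is not made up. Full scale, the value 1, is 2 cm for a shift and 6 degrees for a turn. A row lasts 1/10 s, in which the tool goes at most 50 mm and 8.59 degrees, less where a joint would pass 70% of its speed; a pose out of reach is approached as far as the arm can. A call with a number of a shift or a turn outside -1 to 1 is refused whole. A call with a gripper value outside its range is refused whole. OPENING is the closure, from -1 (fully open) to 1 (shut), set as the call begins (- or left out, the last holds). The fingers move at their own pace and stop on an object; the grip force is fixed at half the most. Time passes only in rows, so rows that do not move let the fingers close. It gives the time, the measured TCP pose, the force and the opening at its end, in the units of the state.
- bot.get_obs(): the state, without advancing time (a new reading comes with each control period).
- capture(name): name is "scene" or "top" or "wrist"; returns the picture (420x560x3 uint8, red, green, blue); there is no depth.
- camera_params(name): a dict with "fx", "fy", "cx", "cy" (pixels), "rvec" (rotation vector, rad) and "tvec" (3), from world to camera coordinates, as OpenCV has them. Camera axes: x right, y down, z forward; pixel columns grow to the right and rows downward; lengths in mm; the calibration is good to about 2 mm. A picture is of the moment at which its call begins: read the wrist's pose just before it. camera_params takes no time and is no camera call; for the wrist camera it gives the pose at the moment of the call.
- bot.close_job(): hands the job in, once; it reports no verdict.
The state is a dict: "time": time; "joint_positions": joint angles; "dq": joint speeds; "tau": joint torques, N m; "tool_pos": TCP position; "tcp_rot": TCP orientation; "contact_force": force on the tool from outside, world axes, zero at the start; "moment": the same for the moment, N m; "grip_width": finger opening in mm.
Only numpy, scipy, OpenCV 4.12 (cv2) and the standard library are available. Lean on these libraries where they do the work, as an engineer would, in place of code of your own. Each camera call takes 0.05 s, during which the arm holds its last target.

## Working session

There is one attempt and no reset: what is moved stays moved. The work goes in short steps, Python scripts to look and compute and a shell command to move; the robot and the scene stay as the last step left them, time stands still between calls to the robot, and variables do not carry over. Pictures are saved under pics/ and viewed, and the job is handed in when it is done.

```bash
mkdir -p pics; ls; python3 - <<'E'
from plant import bot,capture,camera_params
import cv2
for n in ("scene","top","wrist"):
    p=camera_params(n); print(n,{k:(v if not hasattr(v,'tolist') else v.tolist()) for k,v in p.items()})
    cv2.imwrite(f"pics/{n}0.png",capture(n)[:,:,::-1])
print(bot.get_obs())
E
```

```text
pics
scene {'fx': 520.3137489687215, 'fy': 520.3137489687215, 'cx': 272.8283865282324, 'cy': 196.14248451529403, 'rvec': [2.1561243196349986, 0.6744790432618945, -0.3200613630710199], 'tvec': [-403.5124542945107, -119.62427734116089, 1607.979774979526]}
top {'fx': 456.6179769611214, 'fy': 456.6179769611214, 'cx': 284.48723607477797, 'cy': 211.93292082421704, 'rvec': [2.1582088925306198, -2.1080430504537664, 0.16468752534778133], 'tvec': [-13.207695354767143, 512.8138038904406, 1172.304108368258]}
wrist {'fx': 333.52126248315705, 'fy': 333.52126248315705, 'cx': 284.1900310992284, 'cy': 209.49060316777548, 'rvec': [-2.276172126953322, -1.7880519181577927, -0.2676678949104197], 'tvec': [-525.1067971043482, -37.60843270622171, 390.2696346438509]}
{'time': 0.15, 'joint_positions': array([ 1.18497456e+00,  3.42544197e-01,  1.52474429e+00,  1.75924193e-05,
        1.27537978e+00, -1.45989683e-01]), 'dq': array([-0.00036682, -0.00173191, -0.00323399,  0.00059542,  0.00102077,
        0.00026806]), 'tau': array([ 1.72284868e-03, -4.31470835e+01, -2.44354910e+01,  7.19179446e-02,
        5.37127932e-02, -7.15637111e-05]), 'tool_pos': array([124.57202423, 509.72498423, 226.2328076 ]), 'tcp_rot': array([-3.14141954e+00,  1.06172228e-03,  1.33095920e+00]), 'contact_force': array([-0.52684378, -0.56110224,  0.33153907]), 'moment': array([0.04611597, 0.01423625, 0.03013684]), 'grip_width': 91.53510051928598}
```

View pics/scene0.png

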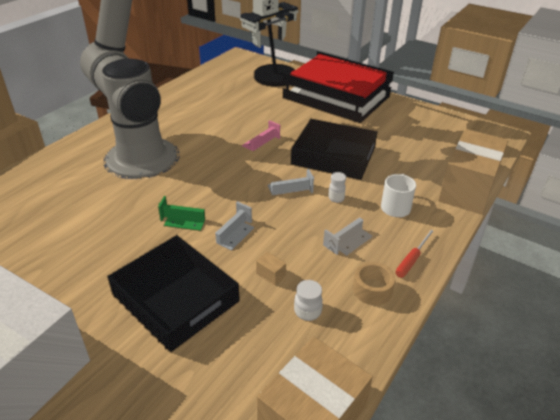

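View pics/top0.png

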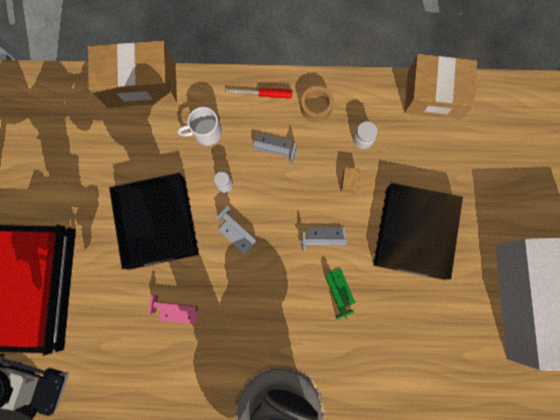

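View pics/wrist0.png

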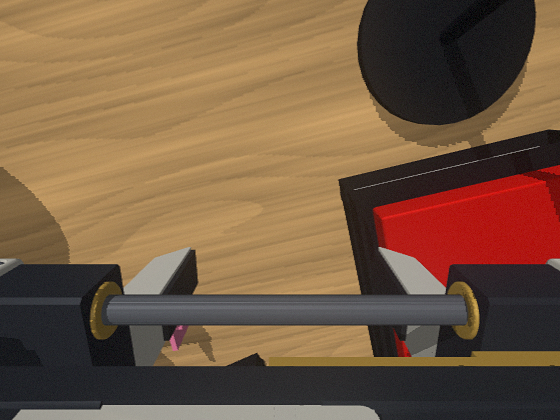

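Candidates for brackets in the top view: grey (273,146), (236,232), (324,236); pink (173,311) and green (341,292) are look-alikes, to be left alone. Black crates are at (153,221) = left and (419,231) = right; the black-and-red tray at (30,290) isn't a crate. Next I'm enlarging the greys to check their handedness.

```bash
python3 - <<'E'
import cv2,numpy as np
t=cv2.imread("pics/top0.png"); s=cv2.imread("pics/scene0.png")
def c(im,x,y,r=32): return cv2.resize(im[y-r:y+r,x-r:x+r],(260,260),interpolation=cv2.INTER_CUBIC)
a=np.hstack([c(t,273,146),c(t,236,232),c(t,324,236)])
b=np.hstack([c(s,346,236),c(s,292,186),c(s,236,226)])
cv2.imwrite("pics/crop0.png",np.vstack([a,b]))
E
```

```text
(no output)
```

View pics/crop0.png

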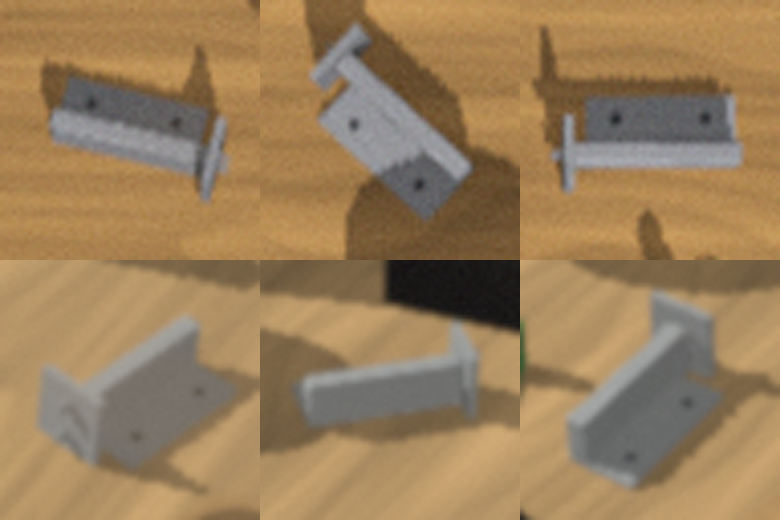

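Seen from above: A (273,146) has its plate at image right and its ledge up, so it's left-hand. B (236,232) has its plate at upper left and its ledge lower left, so it's also left-hand. C (324,236) has its plate at left and its ledge up, so it's right-hand. Now I'll measure them.

```bash
cat > h.py <<'E'
import numpy as np,cv2
from plant import bot,capture,camera_params
def cam(n):
    p=camera_params(n);R=cv2.Rodrigues(np.array(p['rvec'],float))[0];t=np.array(p['tvec'],float)
    return p,R,t,-R.T@t
def ray(c,uv,z):
    p,R,t,C=c
    d=R.T@np.array([(uv[0]-p['cx'])/p['fx'],(uv[1]-p['cy'])/p['fy'],1.])
    return C+d*(z-C[2])/d[2]
def proj(c,X):
    p,R,t,C=c;q=R@np.array(X,float)+t
    return np.array([p['fx']*q[0]/q[2]+p['cx'],p['fy']*q[1]/q[2]+p['cy']])
E
python3 - <<'E'
from h import *
c=cam("top");print("C",c[3].round())
im=cv2.imread("pics/top0.png")
hsv=cv2.cvtColor(im,cv2.COLOR_BGR2HSV)
m=((hsv[...,1]<60)&(hsv[...,2]>70)).astype(np.uint8)
n,l,st,ce=cv2.connectedComponentsWithStats(m)
for i in range(1,n):
    if 100<st[i,4]<2000: print(st[i],ce[i].round(1),ray(c,ce[i],20).round(0))
m=(hsv[...,2]<45).astype(np.uint8)
n,l,st,ce=cv2.connectedComponentsWithStats(m)
for i in range(1,n):
    if 2000<st[i,4]:
        cnt=cv2.findContours((l==i).astype(np.uint8),0,2)[0][0]
        b=cv2.boxPoints(cv2.minAreaRect(cnt))
        P=[ray(c,q,60)[:2] for q in b]
        print(st[i],np.round(b).tolist(),np.round(P).tolist(),[round(float(np.linalg.norm(P[k]-P[k-1]))) for k in range(4)])
cr=[cv2.resize(im[y-28:y+28,x-28:x+28],(390,390),interpolation=cv2.INTER_CUBIC) for x,y in((273,146),(324,236))]
cv2.imwrite("pics/crop1.png",np.hstack(cr))
w=cam("wrist");print(w[3], bot.get_obs()['tool_pos'],w[1].round(2).tolist())
E
```

```text
C [ 317.  -13. 1240.]
[474   0  54  20 523] [504.9   7.4] [1135. -628.   20.]
[ 513    0   47   70 1876] [543.4  35. ] [1050. -734.   20.]
[452  14  43  54 612] [475.4  45.7] [1012. -537.   20.]
[436  55  20  48 784] [445.4  78.3] [ 911. -448.   20.]
[117  91  34  10 240] [134.2  95.8] [840. 432.  20.]
[ 178  107   44   39 1076] [202.6 125.9] [755. 234.  20.]
[425 106  26   8 135] [437.2 109.5] [ 817. -422.   20.]
[353 121  24  28 492] [364.8 134.6] [ 740. -219.   20.]
[253 133  44  30 665] [275.  145.6] [702.  30.  20.]
[214 172  19  21 287] [222.9 181.7] [597. 170.  20.]
[216 206  40  48 782] [234.9 231.7] [460. 131.  20.]
[300 227  47  24 710] [323.9 236.7] [ 452. -108.   20.]
[ 53 237  13 106 222] [ 59.3 291.5] [290. 588.  20.]
[  1 369  37  42 896] [ 19.6 389.5] [ 42. 664.  20.]
[238 370  86  50 968] [282.4 392.1] [52. -7. 20.]
[ 110  173   88   96 6306] [[107.0, 186.0], [183.0, 172.0], [199.0, 255.0], [122.0, 269.0]] [[568.0, 470.0], [611.0, 271.0], [392.0, 217.0], [351.0, 412.0]] [225, 204, 226, 198]
[ 374  183   85   96 4502] [[371.0, 264.0], [388.0, 182.0], [466.0, 198.0], [450.0, 279.0]] [[381.0, -227.0], [596.0, -272.0], [559.0, -476.0], [346.0, -426.0]] [202, 220, 208, 219]
[   0  225   75  130 2603] [[-0.0, 225.0], [74.0, 225.0], [74.0, 354.0], [0.0, 354.0]] [[458.0, 742.0], [463.0, 548.0], [138.0, 516.0], [134.0, 701.0]] [327, 194, 326, 186]
[ 47.99462661 529.15358871 383.73579625] [124.57202423 509.72498423 226.2328076 ] [[0.24, 0.97, -0.0], [0.93, -0.23, 0.29], [0.29, -0.07, -0.96]]
```

View pics/crop1.png

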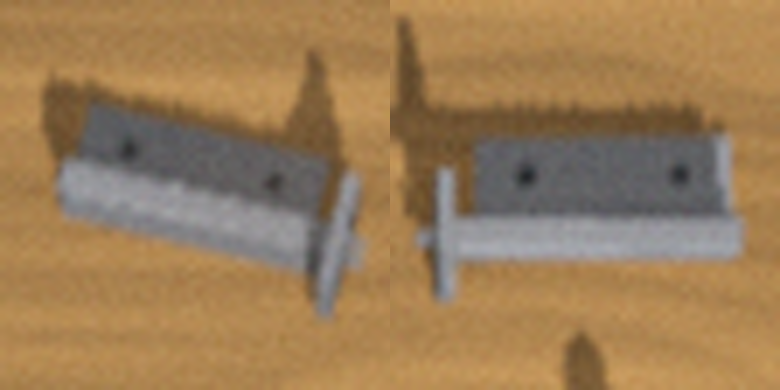

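The left crate is at about (483,347) with yaw ~14°, and the right crate at about (473,-354) with yaw ~-12.5°. The sizes agree with the spec. Bracket B is nearest, so I'll go over it.

```bash
R='{"xyz":[[0.84,-0.95,-0.14],[0.84,-0.95,-0.14],[0.84,-0.95,-0.14],[0.84,-0.95,-0.14],[0.84,-0.95,-0.14],[0.84,-0.95,-0.14],[0.84,-0.95,-0.14],[0.84,-0.95,-0.14],[0.84,-0.95,-0.14],[0.84,-0.95,-0.14]]}'; python3 -m jog '{"xyz":[[0.84,-0.95,-0.14],[0.84,-0.95,-0.14],[0.84,-0.95,-0.14],[0.84,-0.95,-0.14],[0.84,-0.95,-0.14],[0.84,-0.95,-0.14],[0.84,-0.95,-0.14],[0.84,-0.95,-0.14],[0.84,-0.95,-0.14],[0.84,-0.95,-0.14]],"angular":[[0,0,0.52],[0,0,0.52],[0,0,0.52],[0,0,0.52],[0,0,0.52],[0,0,0.52],[0,0,0.52],[0,0,0.52],[0,0,0.52],[0,0,0.52]]}' -1
```

```text
time: 1.15
tool_pos: [295.0, 313.0, 195.1]
tcp_rot: [-3.138, 0.003, 1.903]
contact_force: [-0.5, -0.1, -1.0]
grip_width: 92.1
```

```bash
python3 -m jog '{"xyz":[[0.84,-0.95,-0.14],[0.84,-0.95,-0.14],[0.84,-0.95,-0.14],[0.84,-0.95,-0.14],[0.84,-0.95,-0.14],[0.84,-0.95,-0.14],[0.84,-0.95,-0.14],[0.84,-0.95,-0.14],[0.84,-0.95,-0.14],[0.84,-0.95,-0.14]],"angular":[[0,0,0.52],[0,0,0.52],[0,0,0.52],[0,0,0.52],[0,0,0.52],[0,0,0.52],[0,0,0.52],[0,0,0.52],[0,0,0.52],[0,0,0.52]]}'
```

```text
time: 2.15
tool_pos: [467.7, 113.5, 164.6]
tcp_rot: [-3.136, 0.002, 2.471]
contact_force: [0.5, -0.5, -0.4]
grip_width: 92.0
```

```bash
python3 - <<'E'
from h import *
c=cam("wrist");im=capture("wrist")
cv2.imwrite("pics/w1.png",im[:,:,::-1])
print(bot.get_obs()['tool_pos'].round(1),c[3].round(1))
E
```

```text
[470.3 111.  164.2] [419.2  52.8 322.5]
```

View pics/w1.png

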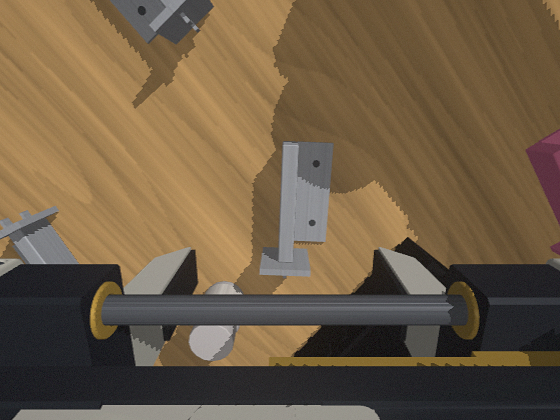

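The bracket's web top runs from its tip (290,143) to the plate (286,262), with the ledge on the right of the image. Casting these points to z=36.

```bash
python3 - <<'E'
from h import *
im=cv2.imread("pics/w1.png")
cv2.imwrite("pics/w1c.png",cv2.resize(im[130:290,240:350],(550,800)[:2],interpolation=cv2.INTER_CUBIC)[:600] if 0 else cv2.resize(im[135:285,245:345],(400,600),interpolation=cv2.INTER_CUBIC))
c=cam("wrist")
a=ray(c,(290.5,143),36);b=ray(c,(286.5,262),36)
print(a,b,np.linalg.norm(a-b),np.degrees(np.arctan2(*(b-a)[[1,0]])),(a+b)/2,bot.get_obs()['tool_pos'],bot.get_obs()['tcp_rot'])
E
```

```text
[435.46791458  74.24182395  36.        ] [506.303999   158.78673623  36.        ] 110.29774725435371 50.041990011437484 [470.88595679 116.51428009  36.        ] [470.2633281  111.03590238 164.19376813] [-3.13543127  0.0040989   2.47225101]
```

View pics/w1c.png

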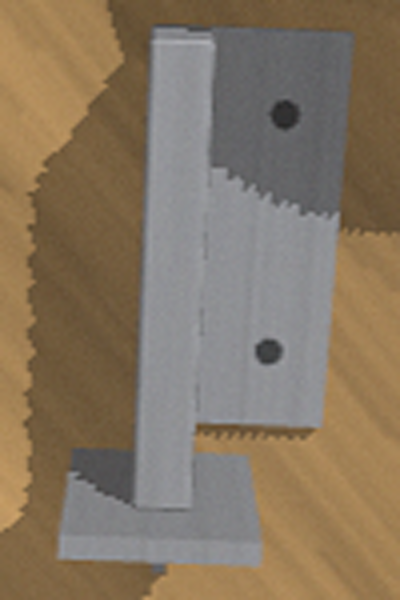

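```bash
python3 -m jog '{"xyz":[[0.06,0.12,-0.7],[0.06,0.12,-0.7],[0.06,0.12,-0.7],[0.06,0.12,-0.7],[0.04,0.12,-0.7],[0,0,-0.7],[0,0,-0.7],[0,0,-0.7],[0,0,-0.7],[0,0,0]],"angular":[[0.03,0,-0.1],[0.03,0,-0.1],[0,0,-0.07],[0,0,0],[0,0,0],[0,0,0],[0,0,0],[0,0,0],[0,0,0],[0,0,0]]}'
```

```text
time: 3.2
tool_pos: [475.5, 122.2, 31.9]
tcp_rot: [-3.138, -0.002, 2.436]
contact_force: [-0.4, -0.1, -0.9]
grip_width: 91.7
```

```bash
python3 -m jog '{"xyz":[[0,0,-0.4],[0,0,-0.4],[0,0,-0.35],[0,0,0]],"angular":[[0,0,0.05],[0,0,0],[0,0,0],[0,0,0]]}'; python3 -m jog '{"xyz":[[0,0,0],[0,0,0],[0,0,0],[0,0,0],[0,0,0],[0,0,0],[0,0,0],[0,0,0]],"angular":[[0,0,0],[0,0,0],[0,0,0],[0,0,0],[0,0,0],[0,0,0],[0,0,0],[0,0,0]]}' 1
```

```text
time: 3.6
tool_pos: [476.1, 122.5, 8.3]
tcp_rot: [-3.14, -0.001, 2.442]
contact_force: [-0.1, -0.2, 0.5]
grip_width: 91.6
time: 4.4
tool_pos: [477.1, 122.6, 9.5]
tcp_rot: [-3.141, 0.001, 2.442]
contact_force: [-1.0, -0.2, 0.2]
grip_width: 32.1
```

```bash
python3 -m jog '{"xyz":[[0,0,0],[0,0,0],[0,0,0],[0,0,0],[0,0,0]],"angular":[[0,0,0],[0,0,0],[0,0,0],[0,0,0],[0,0,0]]}' 1
```

```text
time: 4.9
tool_pos: [476.5, 122.8, 9.5]
tcp_rot: [-3.141, -0.0, 2.442]
contact_force: [-0.6, 0.7, 1.3]
grip_width: 13.9
```

Gripped at 13.9 mm, which matches the 14 mm web. Lifting and carrying it to the left crate.

```bash
python3 -m jog '{"xyz":[[0,0,0.5],[0,0,0.9],[0,0,0.9],[0,0,0.9],[0,0,0.9],[0,0,0.9],[0,0,0.7],[0,0.4,0],[0,0.8,0],[0,0.9,0]],"angular":[[0,0,0],[0,0,0],[0,0,0],[0,0,0],[0,0,0],[0,0,0],[0,0,0],[0,0,-0.3],[0,0,-0.5],[0,0,-0.5]]}' 1; python3 -m jog '{"xyz":[[0,0.95,0],[0,0.95,0],[0,0.95,0],[0,0.95,0],[0,0.95,0],[0,0.95,0],[0,0.95,0],[0,0.95,0],[0,0.95,0],[0,0.4,0]],"angular":[[0,0,-0.5],[0,0,-0.5],[0,0,-0.5],[0,0,-0.5],[0,0,-0.5],[0,0,-0.5],[0,0,-0.5],[0,0,-0.5],[0,0,-0.4],[0,0,-0.2]]}'
```

```text
time: 5.9
tool_pos: [475.1, 162.9, 132.0]
tcp_rot: [-3.139, 0.001, 2.298]
contact_force: [-0.1, 0.7, -2.3]
grip_width: 13.6
time: 6.9
tool_pos: [472.8, 348.2, 136.0]
tcp_rot: [-3.138, 0.002, 1.795]
contact_force: [0.6, -0.2, -2.0]
grip_width: 13.8
```

```bash
python3 -m jog '{"xyz":[[0.1,0.9,0],[0.1,0.9,0],[0,0,0]],"angular":[[0,0,0.15],[0,0,0.1],[0,0,0]]}'; python3 - <<'E'
from h import *
c=cam("wrist");im=capture("wrist")
cv2.imwrite("pics/w2.png",np.clip(im[:,:,::-1].astype(float)*2,0,255).astype(np.uint8))
print(bot.get_obs()['tool_pos'].round(1),c[3].round(1))
cv2.imwrite("pics/top2.png",capture("top")[:,:,::-1])
E
```

```text
time: 7.2
tool_pos: [476.0, 385.9, 136.6]
tcp_rot: [-3.137, 0.003, 1.822]
contact_force: [0.9, -0.4, -3.0]
grip_width: 14.2
[475.9 384.8 136.5] [400.2 367.3 294.5]
```

View pics/w2.png

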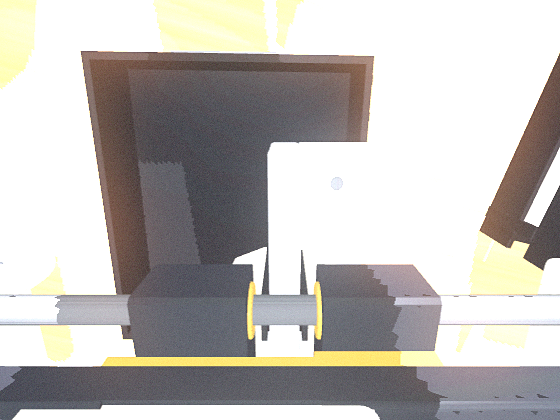

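View pics/top2.png

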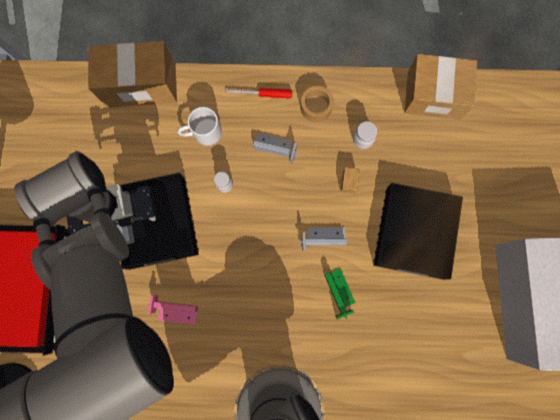

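Image shows the crate's near-side rim corners at (83,53) and (374,57). The held bracket is seen with its ledge to the right.

```bash
python3 - <<'E'
from h import *
c=cam("wrist")
a=ray(c,(83,53),60);b=ray(c,(374,57),60)
d=b-a;L=np.linalg.norm(d);e=d/L
ex=np.array([e[1],-e[0],0])
m=(a+b)/2+110*ex
print(a,b,L,np.degrees(np.arctan2(ex[1],ex[0])),m)
ey=e
T=m+(-3)*ex+38*ey+8*ex;print("TCP target",T)
# inner-left bottom direction check
for uv in((313,142),(270,142)): print(ray(c,uv,163))
E
```

```text
[399.16820114 230.40636756  60.        ] [354.95951986 412.7629114   60.        ] 187.6387928484527 13.627301790491416 [483.96723329 347.50121498  60.        ]
TCP target [479.8734787  385.60949719  60.        ]
[409.41652679 378.98766674 163.        ]
[413.56711896 362.83419322 163.        ]
```

Crate pose confirmed by a second view: (484,347.5), yaw 13.6–14.4°. Lowering.

```bash
python3 -m jog '{"xyz":[[0.15,0.03,-0.8],[0,0,-0.8],[0,0,-0.8],[0,0,-0.8],[0,0,-0.8],[0,0,-0.4],[0,0,-0.2],[0,0,0]],"angular":[[0.03,0,-0.05],[0,0,0],[0,0,0],[0,0,0],[0,0,0],[0,0,0],[0,0,0],[0,0,0]]}'
```

```text
time: 8.1
tool_pos: [479.3, 377.0, 43.8]
tcp_rot: [-3.136, 0.004, 1.81]
contact_force: [0.1, 0.1, -2.9]
grip_width: 13.9
```

```bash
python3 -m jog '{"xyz":[[0,0.2,0],[0,0.2,0],[0,0,0]],"angular":[[0.05,0,0.03],[0,0,0],[0,0,0]]}';python3 -m jog '{"xyz":[[0,0.03,-0.4],[0,0.03,-0.4],[0,0.02,-0.3],[0,0,-0.1],[0,0,0]],"angular":[[0,0,0],[0,0,0],[0,0,0],[0,0,0],[0,0,0]]}'
```

```text
time: 8.4
tool_pos: [480.4, 386.0, 45.9]
tcp_rot: [-3.14, -0.003, 1.813]
contact_force: [-0.9, -0.2, -2.5]
grip_width: 13.8
time: 8.9
tool_pos: [480.2, 388.1, 19.9]
tcp_rot: [-3.14, -0.003, 1.813]
contact_force: [0.2, -0.4, -2.0]
grip_width: 13.5
```

```bash
python3 -m jog '{"xyz":[[0,-0.06,-0.1],[0,0,-0.08],[0,0,-0.06],[0,0,0]],"angular":[[0,0,0],[0,0,0],[0,0,0],[0,0,0]]}'
```

```text
time: 9.3
tool_pos: [480.4, 386.7, 14.8]
tcp_rot: [-3.141, -0.003, 1.813]
contact_force: [0.3, 0.4, -2.3]
grip_width: 14.0
```

```bash
python3 -m jog '{"xyz":[[0,0,-0.06],[0,0,-0.02],[0,0,0]],"angular":[[0,0,0],[0,0,0],[0,0,0]]}'
```

```text
time: 9.6
tool_pos: [480.8, 387.0, 14.7]
tcp_rot: [3.141, -0.003, 1.813]
contact_force: [0.5, 0.1, -2.7]
grip_width: 14.0
```

```bash
python3 -m jog '{"xyz":[[0,0,-0.1],[0,0,-0.06],[0,0,0]],"angular":[[0,0,0],[0,0,0],[0,0,0]]}'
```

```text
time: 9.9
tool_pos: [481.0, 387.2, 14.8]
tcp_rot: [3.14, -0.003, 1.814]
contact_force: [0.3, -0.6, -2.7]
grip_width: 14.0
```

```bash
python3 -m jog '{"xyz":[[0,0,-0.2]],"angular":[[0,0,0]]}';python3 -m jog '{"xyz":[[0,0,0]],"angular":[[0,0,0]]}'
```

```text
time: 10.0
tool_pos: [481.4, 387.4, 14.2]
tcp_rot: [3.138, -0.004, 1.814]
contact_force: [-14.3, -9.7, 44.0]
grip_width: 13.7
time: 10.1
tool_pos: [481.7, 387.7, 15.3]
tcp_rot: [3.137, -0.004, 1.814]
contact_force: [-0.6, -0.7, -3.0]
grip_width: 13.9
```

Floor contact is confirmed at z≈14.3 (brief 44 N at the wrist). Releasing ~1 mm above that.

```bash
python3 -m jog '{"xyz":[[0,0,-0.03],[0,0,0],[0,0,0],[0,0,0],[0,0,0]],"angular":[[0,0,0],[0,0,0],[0,0,0],[0,0,0],[0,0,0]]}' 0.3; python3 -m jog '{"xyz":[[0,0,0.3],[0,0,0.6],[0,0,0.9],[0,0,0.9],[0,0,0.9],[0,0,0.9],[0,0,0.9],[0,0,0.9],[0,0,0.9],[0,0,0]],"angular":[[0,0,0],[0,0,0],[0,0,0],[0,0,0],[0,0,0],[0,0,0],[0,0,0],[0,0,0],[0,0,0],[0,0,0]]}'; python3 - <<'E'
from h import *
c=cam("wrist");im=capture("wrist")
cv2.imwrite("pics/w3.png",im[:,:,::-1])
E
```

```text
time: 10.6
tool_pos: [482.4, 388.1, 14.0]
tcp_rot: [3.135, -0.005, 1.814]
contact_force: [-0.7, -0.3, -0.1]
grip_width: 32.1
time: 11.6
tool_pos: [482.4, 388.2, 172.0]
tcp_rot: [3.13, -0.006, 1.814]
contact_force: [0.3, 0.5, -0.0]
grip_width: 31.9
```

View pics/w3.png

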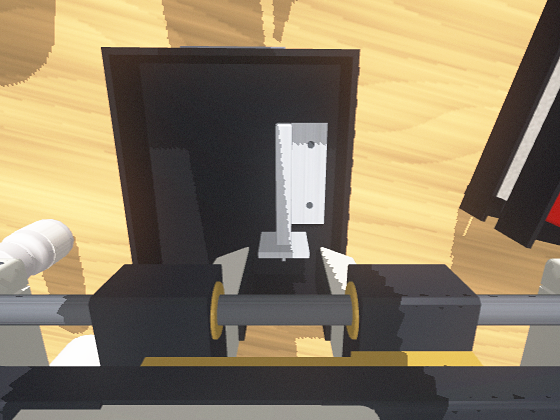

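Bracket B stands ledge-down in the left crate (web at (286,180), ledge to the right). Next is A, the far left-hand bracket.

```bash
python3 -m jog '{"xyz":[[0.61,-0.98,0],[0.61,-0.98,0],[0.61,-0.98,0],[0.61,-0.98,0],[0.61,-0.98,0],[0.61,-0.98,0],[0.61,-0.98,0],[0.61,-0.98,0],[0.61,-0.98,0],[0.61,-0.98,0]],"angular":[[0,0,0.6],[0,0,0.6],[0,0,0.6],[0,0,0.6],[0,0,0.6],[0,0,0.6],[0,0,0.6],[0,0,0.6],[0,0,0.6],[0,0,0.6]]}' -1; python3 -m jog '{"xyz":[[0.61,-0.98,0],[0.61,-0.98,0],[0.61,-0.98,0],[0.61,-0.98,0],[0.61,-0.98,0],[0.61,-0.98,0],[0.61,-0.9,0],[0.2,-0.2,0],[0,0,0]],"angular":[[0,0,0.6],[0,0,0.6],[0,0,0.6],[0,0,0.6],[0,0,0.6],[0,0,0.6],[0,0,0.4],[0,0,0],[0,0,0]]}';python3 - <<'E'
from h import *
c=cam("top");print(ray(c,(274.3,147.9),36))
c=cam("wrist");im=capture("wrist")
cv2.imwrite("pics/w4.png",im[:,:,::-1])
print(bot.get_obs()['tool_pos'],bot.get_obs()['joint_positions'].round(2))
E
```

```text
time: 12.65
tool_pos: [600.1, 185.1, 160.2]
tcp_rot: [-3.136, -0.012, 2.473]
contact_force: [0.3, 0.1, 0.3]
grip_width: 92.0
time: 13.55
tool_pos: [687.9, 36.3, 147.9]
tcp_rot: [-3.128, -0.03, 2.905]
contact_force: [-0.7, 0.8, -1.1]
grip_width: 91.6
[690.60976168  31.01572789  36.        ]
[687.48760327  36.69454645 147.78187034] [-0.05  0.73  1.08 -0.01  1.36 -2.96]
```

View pics/w4.png

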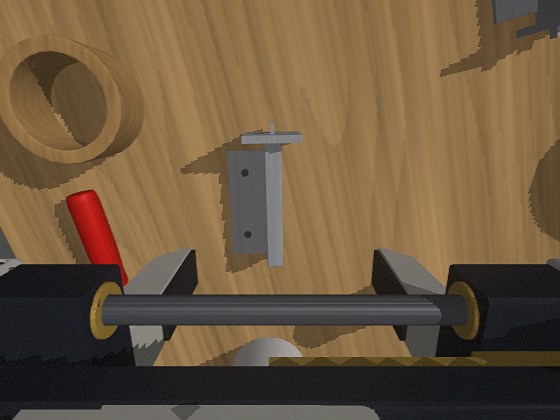

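```bash
python3 - <<'E'
import cv2
im=cv2.imread("pics/w4.png")
cv2.imwrite("pics/w4c.png",cv2.resize(im[120:270,215:315],(400,600),interpolation=cv2.INTER_CUBIC))
E
```

```text
(no output)
```

View pics/w4c.png

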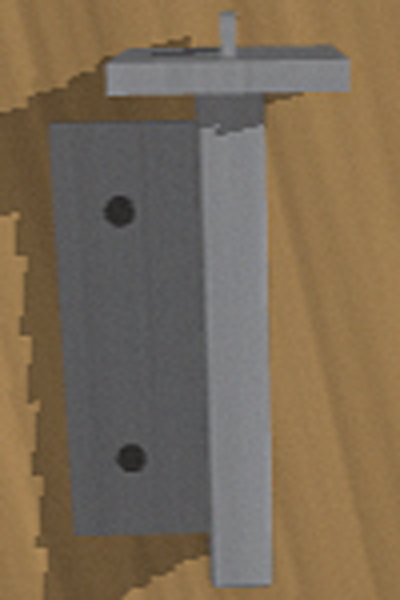

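```bash
python3 - <<'E'
from h import *
c=cam("wrist")
a=ray(c,(275.5,265),36);b=ray(c,(273,152.5),36)
d=(b-a)/np.linalg.norm(b-a)
print(a,b,np.degrees(np.arctan2(d[1],d[0])),"mid",a+55*d,"tcp",a+63*d, np.degrees(bot.get_obs()['tcp_rot']),np.linalg.norm(b-a))
E
```

```text
[704.84684208  87.50888747  36.        ] [683.02749053  -9.0818636   36.        ] -102.72917378221403 mid [692.72798274  33.86065127  36.        ] tcp [690.96523956  26.05727145  36.        ] [-179.21784538   -1.72356351  166.49319039] 99.02452875152667
```

```bash
cat >> h.py <<'E'
from scipy.spatial.transform import Rotation as Ro
def need(xyz,yaw_deg):
    o=bot.get_obs()
    W=Ro.from_euler('xyz',[180,0,yaw_deg],degrees=True)*Ro.from_euler('xyz',o['tcp_rot']).inv()
    print("pos",o['tool_pos'].round(1),"shift units",((np.array(xyz)-o['tool_pos'])/20).round(3),"turn units",(np.degrees(W.as_rotvec())/6).round(3))
E
python3 -m jog '{"xyz":[[0.05,-0.15,-0.6],[0.05,-0.15,-0.7],[0.05,-0.15,-0.7],[0.03,-0.1,-0.7],[0,0,-0.7],[0,0,-0.7],[0,0,-0.6],[0,0,0]],"angular":[[0.02,-0.1,0.05],[0.02,-0.1,0.05],[0.02,-0.1,0.03],[0,0,0],[0,0,0],[0,0,0],[0,0,0],[0,0,0]]}'; python3 -c "
from h import *
need((691,26,9),167.3)"
```

```text
time: 14.4
tool_pos: [687.6, 33.4, 48.5]
tcp_rot: [3.14, -0.003, 2.922]
contact_force: [0.1, -0.0, 0.2]
grip_width: 91.7
pos [687.6  33.4  48.5] shift units [ 0.171 -0.372 -1.973] turn units [-0.019 -0.026 -0.023]
```

```bash
python3 -m jog '{"xyz":[[0.1,-0.2,-0.2],[0.07,-0.2,-0.4],[0,0,-0.4],[0,0,-0.3],[0,0,0]],"angular":[[-0.02,-0.02,-0.02],[0,0,0],[0,0,0],[0,0,0],[0,0,0]]}'; python3 -c "
from h import *
need((691,26,9),167.3)"
```

```text
time: 14.9
tool_pos: [692.3, 24.4, 21.2]
tcp_rot: [-3.142, 0.002, 2.92]
contact_force: [-0.2, -0.5, -0.0]
grip_width: 91.6
pos [692.3  24.4  21.2] shift units [-0.065  0.08  -0.61 ] turn units [0.005 0.017 0.004]
```

```bash
python3 -m jog '{"xyz":[[-0.05,0.06,-0.25],[0,0,-0.25],[0,0,-0.1],[0,0,0]],"angular":[[0,0,0],[0,0,0],[0,0,0],[0,0,0]]}'; python3 -m jog '{"xyz":[[0,0,0],[0,0,0],[0,0,0],[0,0,0],[0,0,0],[0,0,0],[0,0,0],[0,0,0],[0,0,0],[0,0,0]],"angular":[[0,0,0],[0,0,0],[0,0,0],[0,0,0],[0,0,0],[0,0,0],[0,0,0],[0,0,0],[0,0,0],[0,0,0]]}' 1;  python3 -m jog '{"xyz":[[0,0,0],[0,0,0],[0,0,0]],"angular":[[0,0,0],[0,0,0],[0,0,0]]}'
```

```text
time: 15.3
tool_pos: [691.4, 25.8, 8.6]
tcp_rot: [3.141, 0.002, 2.92]
contact_force: [-0.6, -0.1, 0.8]
grip_width: 91.5
time: 16.3
tool_pos: [692.0, 25.9, 9.6]
tcp_rot: [3.141, 0.004, 2.92]
contact_force: [-0.5, 0.9, -0.6]
grip_width: 16.4
time: 16.6
tool_pos: [691.9, 25.9, 9.6]
tcp_rot: [3.141, 0.004, 2.92]
contact_force: [-1.0, -0.6, -0.6]
grip_width: 14.1
```

Gripped at 14.1 mm. Lifting high, because the bottle lies under the path, then carrying.

```bash
python3 -m jog '{"xyz":[[0,0,0.5],[0,0,0.9],[0,0,0.9],[0,0,0.9],[0,0,0.9],[0,0,0.9],[0,0,0.9],[0,0,0.9],[-0.3,0.4,0.4],[-0.5,0.7,0]],"angular":[[0,0,0],[0,0,0],[0,0,0],[0,0,0],[0,0,0],[0,0,0],[0,0,0],[0,0,0],[0,0,-0.3],[0,0,-0.5]]}' 1; python3 -m jog '{"xyz":[[-0.66,0.92,0],[-0.66,0.92,0],[-0.66,0.92,0],[-0.66,0.92,0],[-0.66,0.92,0],[-0.66,0.92,0],[-0.66,0.92,0],[-0.66,0.92,0],[-0.66,0.92,0],[-0.66,0.92,0]],"angular":[[0,0,-0.7],[0,0,-0.7],[0,0,-0.7],[0,0,-0.7],[0,0,-0.7],[0,0,-0.7],[0,0,-0.7],[0,0,-0.7],[0,0,-0.7],[0,0,-0.7]]}'; python3 -c "
from h import *
need((489.3,309.7,14.8),104)"
```

```text
time: 17.6
tool_pos: [673.9, 46.5, 161.7]
tcp_rot: [-3.141, 0.001, 2.831]
contact_force: [0.5, 0.3, -1.8]
grip_width: 13.9
time: 18.6
tool_pos: [535.7, 235.8, 167.7]
tcp_rot: [3.139, 0.004, 2.064]
contact_force: [-0.4, 1.0, -2.0]
grip_width: 13.4
pos [535.7 235.8 167.7] shift units [-2.322  3.695 -7.647] turn units [ 0.025  0.033 -2.377]
```

```bash
python3 -m jog '{"xyz":[[-0.58,0.9,0],[-0.58,0.9,0],[-0.58,0.9,0],[-0.4,0.6,0],[0,0,0],[0,0,0]],"angular":[[0,0,-0.6],[0,0,-0.6],[0,0,-0.6],[0,0,-0.4],[0,0,0],[0,0,0]]}'; python3 -c "
from h import *
cv2.imwrite('pics/w5.png',capture('wrist')[:,:,::-1])
need((489.3,309.7,14.8),104)"
```

```text
time: 19.2
tool_pos: [488.7, 306.4, 171.2]
tcp_rot: [3.137, 0.003, 1.827]
contact_force: [-0.1, -0.5, -1.8]
grip_width: 13.9
pos [488.8 306.2 171.1] shift units [ 0.025  0.173 -7.816] turn units [ 0.016  0.043 -0.109]
```

View pics/w5.png

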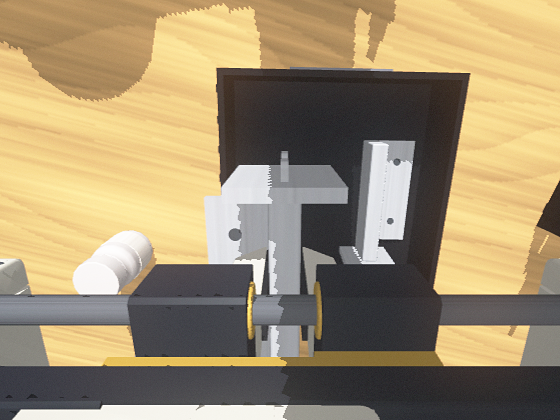

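The held bracket is over the free half, with its ledge outward, and B is to the right at (388,200). Lowering in stages.

```bash
python3 -m jog '{"xyz":[[0,0.17,-0.6],[0,0.03,-0.8],[0,0.05,-0.8],[0,0.05,-0.8],[0,0.05,-0.8],[0,0.05,-0.5],[0,0,0]],"angular":[[0.02,0.04,-0.1],[0,0,0],[0,0,0],[0,0,0],[0,0,0],[0,0,0],[0,0,0]]}'; python3 -c "
from h import *
need((489.3,309.7,14.8),104)"
```

```text
time: 19.95
tool_pos: [491.4, 309.9, 77.8]
tcp_rot: [-3.14, -0.0, 1.809]
contact_force: [-0.3, 0.2, -1.7]
grip_width: 14.0
pos [491.4 309.9  77.8] shift units [-0.103 -0.009 -3.15 ] turn units [ 0.003 -0.017  0.058]
```

```bash
python3 -m jog '{"xyz":[[-0.1,0.02,-0.5],[0,0.03,-0.6],[0,0.03,-0.6],[0,0.03,-0.5],[0,0,-0.3],[0,0,0]],"angular":[[0,0,0.05],[0,0,0],[0,0,0],[0,0,0],[0,0,0],[0,0,0]]}'; python3 -c "
from h import *
need((489.3,309.7,14.8),104)"
```

```text
time: 20.55
tool_pos: [490.1, 312.1, 24.2]
tcp_rot: [-3.142, -0.0, 1.814]
contact_force: [0.2, 0.3, -1.8]
grip_width: 13.8
pos [490.1 312.1  24.2] shift units [-0.04 -0.12 -0.47] turn units [-0.004 -0.002  0.009]
```

```bash
python3 -m jog '{"xyz":[[0,-0.1,-0.2],[0,0,-0.15],[0,0,-0.1],[0,0,0]],"angular":[[0,0,0],[0,0,0],[0,0,0],[0,0,0]]}'; python3 -m jog '{"xyz":[[0,0,-0.03],[0,0,0]],"angular":[[0,0,0],[0,0,0]]}'
```

```text
time: 20.95
tool_pos: [490.8, 310.2, 15.2]
tcp_rot: [3.14, -0.001, 1.814]
contact_force: [-0.2, -0.2, -2.4]
grip_width: 13.4
time: 21.15
tool_pos: [491.1, 310.3, 15.0]
tcp_rot: [3.139, -0.001, 1.814]
contact_force: [0.3, -0.3, -2.0]
grip_width: 13.4
```

Within 1 mm of the floor, so releasing and rising.

```bash
python3 -m jog '{"xyz":[[0,0,-0.05],[0,0,0],[0,0,0],[0,0,0],[0,0,0]],"angular":[[0,0,0],[0,0,0],[0,0,0],[0,0,0],[0,0,0]]}' 0.3; python3 -m jog '{"xyz":[[0,0,0.3],[0,0,0.6],[0,0,0.9],[0,0,0.9],[0,0,0.9],[0,0,0.9],[0,0,0.9],[0,0,0.9],[0,0,0.9],[0,0,0]],"angular":[[0,0,0],[0,0,0],[0,0,0],[0,0,0],[0,0,0],[0,0,0],[0,0,0],[0,0,0],[0,0,0],[0,0,0]]}'; python3 - <<'E'
from h import *
cv2.imwrite("pics/w6.png",capture("wrist")[:,:,::-1])
c=cam('top');a,b=ray(c,(346.5,241.8),36),ray(c,(304.8,241.8),36);print(a,b,(a+b)/2)
E
```

```text
time: 21.65
tool_pos: [492.1, 310.9, 15.4]
tcp_rot: [3.136, -0.002, 1.814]
contact_force: [0.6, 0.0, 0.2]
grip_width: 32.1
time: 22.65
tool_pos: [492.2, 311.0, 174.0]
tcp_rot: [3.129, -0.003, 1.814]
contact_force: [0.2, 0.9, -0.4]
grip_width: 32.0
[ 437.77979516 -166.71556631   36.        ] [435.20187922 -56.66247246  36.        ] [ 436.49083719 -111.68901939   36.        ]
```

View pics/w6.png

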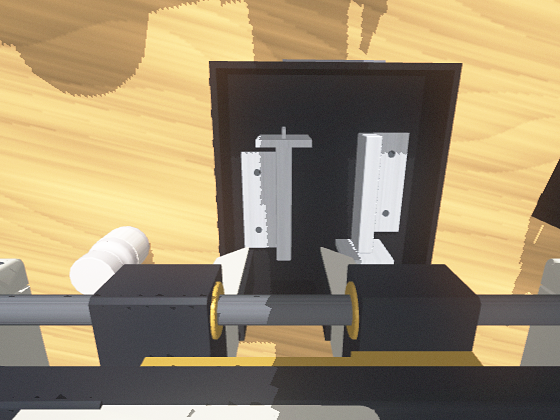

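Both left-hand brackets stand flat in the left crate, apart from each other. Now C.

```bash
python3 -m jog '{"xyz":[[-0.13,-0.95,0],[-0.13,-0.95,0],[-0.13,-0.95,0],[-0.13,-0.95,0],[-0.13,-0.95,0],[-0.13,-0.95,0],[-0.13,-0.95,0],[-0.13,-0.95,0],[-0.13,-0.95,0],[-0.13,-0.95,0]],"angular":[[0,0,-0.8],[0,0,-0.8],[0,0,-0.8],[0,0,-0.8],[0,0,-0.8],[0,0,-0.8],[0,0,-0.8],[0,0,-0.8],[0,0,-0.8],[0,0,-0.8]]}' -1; python3 -m jog '{"xyz":[[-0.13,-0.95,0],[-0.13,-0.95,0],[-0.13,-0.95,0],[-0.13,-0.95,0],[-0.13,-0.95,0],[-0.13,-0.95,0],[-0.13,-0.95,0],[-0.13,-0.95,0],[-0.13,-0.9,0],[0,-0.5,0]],"angular":[[0,0,-0.8],[0,0,-0.8],[0,0,-0.8],[0,0,-0.8],[0,0,-0.8],[0,0,-0.8],[0,0,-0.8],[0,0,-0.8],[0,0,-0.5],[0,0,-0.2]]}'; python3 -c "
from h import *
need((436.3,-103.7,150),1.3)"
```

```text
time: 23.7
tool_pos: [457.7, 114.4, 163.6]
tcp_rot: [-3.138, 0.005, 0.948]
contact_force: [-0.3, 0.3, -0.3]
grip_width: 91.9
time: 24.7
tool_pos: [425.4, -72.8, 155.3]
tcp_rot: [-3.128, 0.019, 0.17]
contact_force: [0.1, -0.5, 0.5]
grip_width: 91.8
pos [425.4 -72.8 155.3] shift units [ 0.547 -1.547 -0.265] turn units [-0.108 -0.191 -1.403]
```

```bash
python3 -m jog '{"xyz":[[0.25,-0.7,0],[0.2,-0.6,0],[0,0,0],[0,0,0]],"angular":[[-0.05,-0.1,-0.6],[-0.05,-0.09,-0.6],[0,0,0],[0,0,0]]}'; python3 -c "
from h import *
im=capture('wrist');cv2.imwrite('pics/w7.png',im[:,:,::-1])
need((436.3,-103.7,150),1.3)"
```

```text
time: 25.1
tool_pos: [433.1, -99.6, 153.2]
tcp_rot: [-3.139, 0.004, 0.041]
contact_force: [-0.1, 0.0, 0.1]
grip_width: 91.8
pos [433.2 -99.5 153.3] shift units [ 0.157 -0.21  -0.163] turn units [-0.025 -0.033 -0.172]
```

View pics/w7.png

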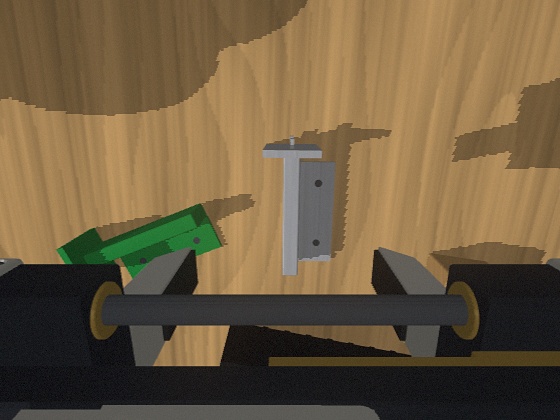

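```bash
python3 - <<'E'
from h import *
im=cv2.imread("pics/w7.png")
cv2.imwrite("pics/w7c.png",cv2.resize(im[130:280,245:345],(400,600),interpolation=cv2.INTER_CUBIC))
c=cam("wrist")
for uv,z in (((205,205),36),((222,245),2),((208,226),36)):print(ray(c,uv,z).round(1))
a=ray(c,(290,274),36);b=ray(c,(291.5,158),36)
d=(b-a)/np.linalg.norm(b-a)
print(a,b,np.linalg.norm(b-a),np.degrees(np.arctan2(d[1],d[0])),"mid",a+55*d,"tcp",a+63*d)
E
```

```text
[ 365.7 -102.3   36. ]
[ 373.6 -153.5    2. ]
[ 367.8 -121.3   36. ]
[ 441.69078454 -164.87604032   36.        ] [438.01017672 -58.97812161  36.        ] 105.96186134780285 91.99058152446499 mid [ 439.78034783 -109.90923005   36.        ] tcp [ 439.50246612 -101.91405764   36.        ]
```

View pics/w7c.png

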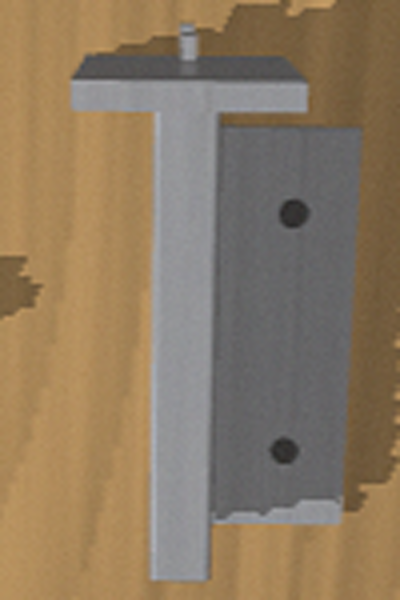

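Web tip at (290,274), plate at (292,158), ledge on the right, so it's right-hand. The green look-alike's end is at x≈366–374, so I'll descend with the jaws only partly open (64 mm) to clear it.

```bash
python3 -m jog '{"xyz":[[0.15,-0.05,-0.6],[0.1,-0.05,-0.7],[0,0,-0.7],[0,0,-0.7],[0,0,-0.7],[0,0,0]],"angular":[[-0.02,-0.03,-0.05],[0,0,0],[0,0,0],[0,0,0],[0,0,0],[0,0,0]]}' -0.39; python3 -c "
from h import *
need((439.5,-102,9),2)"
```

```text
time: 25.75
tool_pos: [437.8, -97.0, 83.2]
tcp_rot: [-3.14, 0.001, 0.048]
contact_force: [0.1, -0.3, -0.2]
grip_width: 63.9
pos [437.8 -97.   83.2] shift units [ 0.087 -0.248 -3.708] turn units [-0.017 -0.008 -0.129]
```

```bash
python3 -m jog '{"xyz":[[0.05,-0.15,-0.6],[0.03,-0.1,-0.7],[0,0,-0.7],[0,0,-0.7],[0,0,-0.4],[0,0,0]],"angular":[[-0.02,0,-0.08],[0,0,-0.05],[0,0,0],[0,0,0],[0,0,0],[0,0,0]]}'; python3 -c "
from h import *
need((439.5,-102,9),2)"
```

```text
time: 26.35
tool_pos: [441.4, -100.0, 22.5]
tcp_rot: [3.14, -0.003, 0.043]
contact_force: [0.6, -0.1, 0.5]
grip_width: 63.6
pos [ 441.4 -100.    22.5] shift units [-0.093 -0.099 -0.676] turn units [ 0.013  0.026 -0.076]
```

```bash
python3 -m jog '{"xyz":[[-0.08,-0.08,-0.25],[0,0,-0.25],[0,0,-0.17],[0,0,0]],"angular":[[0,0,-0.08],[0,0,0],[0,0,0],[0,0,0]]}'; python3 -m jog '{"xyz":[[0,0,0],[0,0,0],[0,0,0],[0,0,0],[0,0,0],[0,0,0],[0,0,0],[0,0,0],[0,0,0],[0,0,0]],"angular":[[0,0,0],[0,0,0],[0,0,0],[0,0,0],[0,0,0],[0,0,0],[0,0,0],[0,0,0],[0,0,0],[0,0,0]]}' 1
```

```text
time: 26.75
tool_pos: [440.8, -101.9, 9.9]
tcp_rot: [3.139, -0.005, 0.035]
contact_force: [0.4, -0.6, 1.2]
grip_width: 63.8
time: 27.75
tool_pos: [440.5, -101.9, 10.4]
tcp_rot: [3.139, -0.005, 0.035]
contact_force: [-1.6, -0.1, -0.1]
grip_width: 13.9
```

```bash
python3 -m jog '{"xyz":[[0,0,0.5],[0,0,0.9],[0,0,0.9],[0,0,0.9],[0,0,0.9],[0,0,0.9],[0,0,0.9],[0,0,0.9],[0.05,-0.4,0],[0.1,-0.7,0]],"angular":[[0,0,0],[0,0,0],[0,0,0],[0,0,0],[0,0,0],[0,0,0],[0,0,0],[0,0,0],[0,0,0.4],[0,0,0.8]]}' 1; python3 -m jog '{"xyz":[[0.1,-0.9,0],[0.1,-0.9,0],[0.1,-0.9,0],[0.1,-0.9,0],[0.1,-0.9,0],[0.1,-0.9,0],[0.1,-0.9,0],[0.1,-0.9,0],[0.1,-0.9,0],[0.1,-0.9,0]],"angular":[[0,0,0.9],[0,0,0.9],[0,0,0.9],[0,0,0.9],[0,0,0.9],[0,0,0.9],[0,0,0.9],[0,0,0.9],[0,0,0.9],[0,0,0.9]]}'; python3 -c "
from h import *
need((466.2,-363,15.6),77.5)"
```

```text
time: 28.75
tool_pos: [440.9, -121.6, 155.5]
tcp_rot: [3.141, -0.003, 0.166]
contact_force: [-0.6, -1.1, -3.2]
grip_width: 13.9
time: 29.75
tool_pos: [458.8, -305.7, 159.8]
tcp_rot: [-3.14, -0.004, 1.152]
contact_force: [0.1, 0.5, -2.4]
grip_width: 13.7
pos [ 458.8 -305.7  159.8] shift units [ 0.37  -2.866 -7.208] turn units [-4.000e-02  1.000e-03  1.919e+00]
```

```bash
python3 -m jog '{"xyz":[[0.1,-0.8,0],[0.1,-0.8,0],[0.1,-0.7,0],[0,-0.2,0],[0,0,0],[0,0,0]],"angular":[[-0.02,0,0.6],[-0.02,0,0.5],[0,0,0.4],[0,0,0.1],[0,0,0],[0,0,0]]}'; python3 -c "
from h import *
im=capture('wrist');cv2.imwrite('pics/w8.png',np.clip(im[:,:,::-1].astype(float)*1.6,0,255).astype(np.uint8))
need((466.2,-363,15.6),77.5)"
```

```text
time: 30.35
tool_pos: [463.3, -357.8, 160.5]
tcp_rot: [-3.139, -0.001, 1.325]
contact_force: [-0.4, 0.4, -3.0]
grip_width: 13.7
pos [ 463.4 -357.7  160.5] shift units [ 0.142 -0.267 -7.245] turn units [-0.019 -0.019  0.257]
```

View pics/w8.png

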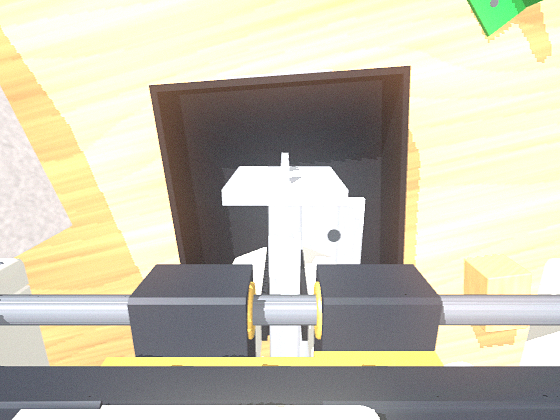

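```bash
python3 -c "
from h import *
c=cam('wrist')
a=ray(c,(151,86),60);b=ray(c,(410,67),60);d=b-a;L=np.linalg.norm(d);e=d/L;ex=np.array([e[1],-e[0],0])
th=np.degrees(np.arctan2(ex[1],ex[0]));m=(a+b)/2+110*ex;print(a,b,L,th,m,'TCP',m+4*ex-9*e-8*ex)
"
```

```text
[ 349.14888463 -428.00865362   60.        ] [ 381.96474243 -243.53762624   60.        ] 187.36712749840086 -10.08692308825033 [ 473.85656324 -355.03876249   60.        ] TCP [ 468.34211231 -363.19908301   60.        ]
```

```bash
python3 -m jog '{"xyz":[[0.18,-0.25,-0.6],[0,-0.03,-0.8],[0,-0.05,-0.8],[0,-0.05,-0.8],[0,-0.05,-0.5],[0,0,0]],"angular":[[-0.02,-0.02,0.25],[0,0,0.1],[0,0,0],[0,0,0],[0,0,0],[0,0,0]]}'; python3 -c "
from h import *
need((467,-363,15.6),78.5)"
```

```text
time: 31.0
tool_pos: [467.9, -364.1, 85.4]
tcp_rot: [3.141, -0.0, 1.371]
contact_force: [0.4, 1.0, -2.3]
grip_width: 13.4
pos [ 467.9 -364.1   85.4] shift units [-0.044  0.055 -3.492] turn units [-0.002  0.004 -0.009]
```

```bash
python3 -m jog '{"xyz":[[-0.05,0,-0.5],[0,-0.02,-0.6],[0,-0.02,-0.6],[0,-0.02,-0.6],[0,0,-0.4],[0,0,-0.1],[0,0,0]],"angular":[[0,0,0],[0,0,0],[0,0,0],[0,0,0],[0,0,0],[0,0,0],[0,0,0]]}'; python3 -c "
from h import *
need((467,-363,15.6),78.5)"
```

```text
time: 31.7
tool_pos: [467.3, -365.5, 25.1]
tcp_rot: [3.14, 0.0, 1.372]
contact_force: [0.5, 0.6, -3.1]
grip_width: 14.2
pos [ 467.3 -365.5   25.1] shift units [-0.016  0.127 -0.474] turn units [ 0.006  0.013 -0.019]
```

```bash
python3 -m jog '{"xyz":[[0,0.1,-0.2],[0,0,-0.15],[0,0,-0.1],[0,0,0]],"angular":[[0,0,0],[0,0,0],[0,0,0],[0,0,0]]}'; python3 -m jog '{"xyz":[[0,0,-0.03],[0,0,0]],"angular":[[0,0,0],[0,0,0]]}'
```

```text
time: 32.1
tool_pos: [468.0, -363.9, 16.5]
tcp_rot: [3.138, 0.002, 1.372]
contact_force: [0.3, 0.2, -3.0]
grip_width: 13.7
time: 32.3
tool_pos: [468.2, -364.1, 16.2]
tcp_rot: [3.138, 0.002, 1.372]
contact_force: [0.7, 1.2, -2.6]
grip_width: 13.7
```

```bash
python3 -m jog '{"xyz":[[0,0,-0.06],[0,0,0],[0,0,0],[0,0,0],[0,0,0]],"angular":[[0,0,0],[0,0,0],[0,0,0],[0,0,0],[0,0,0]]}' 0.3; python3 -m jog '{"xyz":[[0,0,0.3],[0,0,0.6],[0,0,0.9],[0,0,0.9],[0,0,0.9],[0,0,0.9],[0,0,0.9],[0,0,0.9],[0,0,0.9],[0,0,0]],"angular":[[0,0,0],[0,0,0],[0,0,0],[0,0,0],[0,0,0],[0,0,0],[0,0,0],[0,0,0],[0,0,0],[0,0,0]]}'; python3 - <<'E'
from h import *
w=capture("wrist")[:,:,::-1];s=capture("scene")[:,:,::-1]
cv2.imwrite("pics/w9.png",w);cv2.imwrite("pics/s9.png",s);cv2.imwrite("pics/t9.png",capture("top")[:,:,::-1])
E
```

```text
time: 32.8
tool_pos: [469.3, -365.3, 16.8]
tcp_rot: [3.134, 0.004, 1.372]
contact_force: [0.1, -0.6, -0.5]
grip_width: 32.1
time: 33.8
tool_pos: [469.5, -365.4, 175.5]
tcp_rot: [3.128, 0.008, 1.372]
contact_force: [0.2, -0.4, 0.5]
grip_width: 32.2
```

View pics/w9.png

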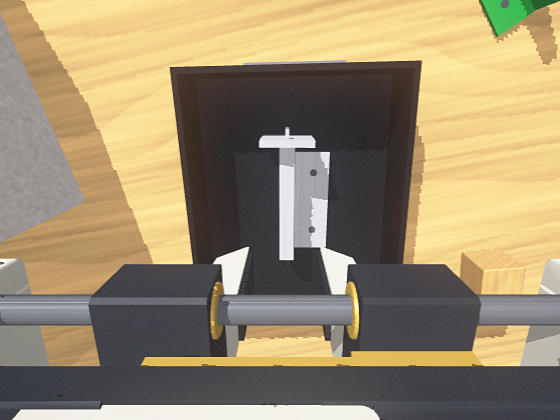

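View pics/s9.png

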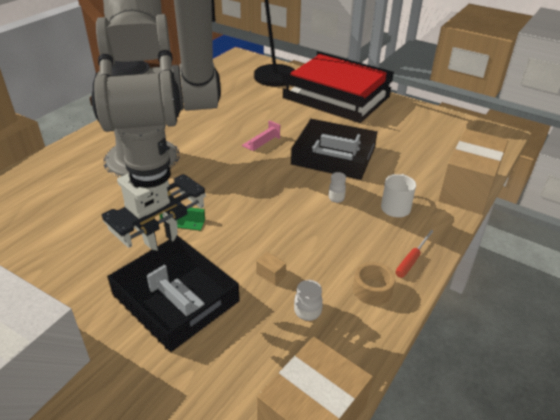

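View pics/t9.png

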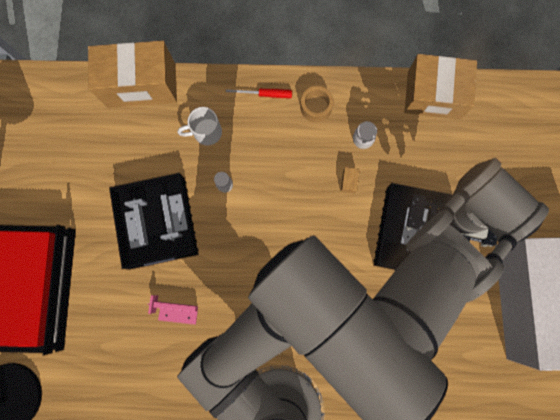

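All three brackets stand ledge-down in their crates: two in the left one at (134,222) and (173,216), and one in the right one at (415,220) in the top view. The bottle, jar, carton and mug are unchanged at (223,181), (365,134), (351,180) and (203,126). The gripper is clear and empty, so I'm handing in.

```bash
python3 -c "
from plant import bot
print(bot.close_job(), bot.get_obs()['time'])"
```

```text
the job is handed in; nothing more can be done
the job is handed in; nothing more can be done
```

All three brackets are sorted: the two left-hand ones are in the left crate with their plates at opposite ends, and the right-hand one is in the right crate. The job was handed in at about 34 s on the robot's clock.

- **Final check:** the last pictures show all three standing ledge-down on the crate floors, with none touching or stacked. The bottle, jar, carton, mug and pink part look unmoved in the top view. The arm hid the green part there, but the fingers were planned to pass about 15 mm from it and the scene view shows nothing disturbed. The gripper was empty, about 175 mm above the desk.
- **Disagreements and forces:**
  - Crate angles differed between views by about 1–2.5°, and the far bracket's position by about 3 mm, all within the clearances.
  - While I was setting down the first bracket, the wrist force briefly read about 46 N. It came through the held bracket and was below the 120 N limit.
  - The other two brackets were released about 1–2 mm above the crate floor, without a confirmed touch.

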